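# Hang the drawplate on the spring hook in the tool cabinet

## Robot

A 6-joint arm with a two-finger parallel gripper is mounted at the origin on the work surface. World frame = base frame: x ahead of the robot, y to its left, z up, the work surface at z = 0. Lengths are in m, angles in rad, forces in N, time in s.
With the tool pointing down it reaches from about 0.35 to 0.95 m from the base axis. Payload 17.4 kg.
Tool frame: the origin (TCP) lies midway between the tips of the shut fingers; the grasp point (between the pads) lies 19 mm behind it; z points along the fingers, y is the line along which they close (so a half turn about z gives the same grasp; the last joint's range is limited). The gripper opens to 93 mm and grips with 3 to 60 N. Pads are 15 mm wide; open, the fingers measure 128 mm over their backs; the gripper's body (75 mm by 188 mm) begins 65 mm behind the grasp point.
Start: joints at [1.233, 0.116, 1.442, -0, 1.584, -0.038], TCP at [0.199, 0.645, 0.219] pointing down, gripper open.
Joint ranges: [-2.83, 2.83], [-0.83, 2.19], [0.07, 2.5], [-1.14, 4.28], [0.01, 3], [-2.97, 2.97]. Speed limits (rad/s): [1.89, 1.89, 2.22, 3.14, 3.14, 3.14].

## Interface

Orientations are given as a unit quaternion [x, y, z, w].
In Python, from rig import bot gives the robot as it stands. The module is installed in compiled form; this text tells all that it offers.
- The arm moves only by the tool servo_tool, never from a script. Its argument "increments" is one flat list of numbers, 6 for each row, row after row: the shift along the tool's x, y, z in cm, then the turn, a rotation vector about the tool's x, y, z in rad. In form: [dx, dy, dz, ax, ay, az, dx, dy, dz, ax, ay, az, ...]. A call has 1 to 8 rows; each row is the pose to reach, as a shift and turn from the pose commanded when the call began, along the tool's axes at that moment; what a row does not reach only later rows make up. A row lasts 1/12 s, in which the tool goes at most 41.7 mm and 7.16 degrees, less where a joint would pass 70% of its speed; a pose out of reach is approached as far as the arm can. A call with a gripper value outside its range is refused whole. "grip" is the finger opening in cm, from 0 to 9.3, set as the call begins (left out, the last holds). The fingers move at their own pace and stop on an object; "force" is the grip in N (left out, the last holds). Time passes only in rows, so rows that repeat a pose let the fingers close. It gives the time, the measured TCP pose, the force, the opening and the grip force at its end, in the units of the state.
- bot.observe(): the state, without advancing time (a new reading comes with each control period).
- bot.camera(name): name is "scene" or "top"; returns a dict with "img" (480x640x3 uint8, red, green, blue), "depth" (480x640 float32, m along the optical axis (not along the pixel's ray), 0 where there is no reading), "K" (3x3 intrinsics, pixels), "rvec" (rotation vector, rad) and "tvec" (3), from world to camera coordinates, as OpenCV has them. Camera axes: x right, y down, z forward; pixel columns grow to the right and rows downward; lengths in m; the calibration is good to about 2 mm. A picture is of the moment at which its call begins.
- bot.close_job(): hands the job in; it is judged then, once.
Trained networks look in a picture, given as the dict that the camera call returned (one of the last four; its "shot" number tells which), for a name from the list of things; names that differ only in an ending like _2 or _b are one class to them, and where a whole thing is asked for, a point or a joint stands for the part that bears it (a point fixed in the world has none). Each returns a list of dicts, best first, with "confidence" (0 to 1); they miss things now and then, are a little off and sometimes report something else, mostly with a low value. They report only what shows in the picture. A call takes as long as a camera call. They do not tell look-alikes from the thing itself.
- bot.find_in(picture, name): "point" ([x, y, z] in m, in the coordinates of the camera as it stood for that picture, good to about 4 mm: the middle of the surface that is visible of it).
- bot.cut_out(picture, name): "mask" (480x640 bool, what is visible of it).
The state is a dict: "time_s": time; "joints": joint angles; "joint_vel": joint speeds; "tau": joint torques, N m; "tool_pos": TCP position; "ee_rot": TCP orientation; "wrist_force": force on the tool from outside, world axes, zero at the start; "ft_torque": the same for the moment, N m; "finger_gap": finger opening in m; "gripper_force": force on a finger pad.
Only numpy, scipy, OpenCV 4.12 (cv2) and the standard library are available. Lean on these libraries where they do the work, as an engineer would, in place of code of your own. Each camera call takes 0.05 s, during which the arm holds its last target. There are 200 camera calls.

## Task

Take the steel drawplate with the hanging eye out of the wooden stand and hang it on the hook inside the small cabinet, going in through the narrow opening without touching the cabinet itself. Slip the eye over the hook's upturned tip, gently press the spring pusher back with the plate, without ramming it into its stop, and lower the plate behind the tip until it hangs fully down on the bar, square and upright between tip and pusher; then let go. Leave everything else as it stands.

Things in the scene. Friction and masses are not known exactly. Their poses are not given: they have to be found in the camera images.
- drawplate: Sizes in mm. The steel drawplate to hang: 8 thick (x) x 44 wide (y) x 160 high (z), about 0.36 kg, both faces alike. Origin: centre of its underside, z up. A house-shaped eye goes through its thickness; tiny holes below it, solid steel above. It stands in either slot of the stand, sunk 24 deep with 1 play, its top 172 above the table. Grip it across the 8 thickness near the top.
- eye_top (a point): Apex of the drawplate's eye, on its mid-plane, 106 above its underside and 54 below its top edge; axes as the drawplate's. The eye is 24 wide (y) and 40 high from floor to apex; its uppermost 12 is a 90 degree gable that centres itself on the bar.
- stand: Wooden stand 150 (x) x 90 (y) x 36 high, fixed to the table. Origin: centre of underside. Two slots for plates, at x = -37.5 and +37.5, floors 12 above the table, so the two plates stand face to face, 75 apart.
- cabinet: Pale tool cabinet fixed to the table, 160 deep (x) x 200 wide (y) x 200 high; origin centre of underside. Its front, at x = -80, looks along its -x, roughly to the robot. Base 30 high, walls and roof 10 thick, thin side panes. The hook is not part of it. It must not be touched.
- opening (a point): Middle of the cabinet's front top edge (x = -80, y = 0, 200 high), axes as the cabinet's. The one opening is 64 wide, centred here: it runs down the front to 30 above the table, and back over the roof for 140. So a plate can be carried in level from the front, with the gripper pointing down through the roof slot.
- bracket: The hook's dark foot, fixed inside on the cabinet's back wall, 44 wide x 40 high; axes as the cabinet's. Origin: on the axis of the hook's bar at the wall's inner face, 145 above the table, 70 behind the cabinet's centre. The round steel bar, 8 thick, runs from here along -x and does not give. The drawplate hanging fully down has eye_top about 6 above the bar's axis.
- tip_nominal (a point): On the bar's axis, 85 before the bracket's origin (-x): where the tip's axis is nominally. The tip, 8 thick, turns up from the bar to 16 above its axis. The bar is screwed in or out: the real tip is up to 11 nearer or farther along x, differently each time, which this point does not show. To pass over the tip, eye_top should be about 26 (20 to 32) above the bar's axis.
- pusher (a joint): Travel (m) of the black spring pusher on the bar: 0 at rest against the back of the tip, grows as it is pushed back (+x), hard stop at 0.012. Spring 3 N at 0, 5 N at the stop. Its front plate is 36 wide, from 12 below to 10 above the bar's axis. Past 0.008 there is room for the 8 thick drawplate to drop behind the tip; hung there it keeps the pusher at 0.008 or a little more.
- plain_plate: Bystander. Steel drawplate of the same outline as the task's (8 x 44 x 160) but with no eye, standing in the other slot of the stand. Origin centre of its underside, x thickness, y width, z up. Leave it standing.
- hammer: Bystander. Hammer, 250 long, lying on the table; origin at its underside, handle to -x.
- anvil: Bystander. Small steel anvil, 50 x 40 x 44 high with a horn to +x; origin centre of underside.
- stake_base: Bystander. Blue round stake holder, 64 across and 64 high; origin centre of underside.
- vial_box: Bystander. Open wooden box 90 x 120 x 50 with glass vials reaching 66 high; origin centre of underside.
- packet: Bystander. Flat cardboard packet 60 x 80 x 14; origin centre of underside.
- screwdriver: Bystander. Screwdriver, 200 long, lying on the table; origin at its underside.
- jar: Bystander. Jar 48 across, 55 high; origin centre of underside.
Not all that is in view belongs to the job. What is shaped like the drawplate but orange is not meant.

How it is judged:
On the way, in this order (a step that is already met when the one before it is completed fails the run):
1. the drawplate is lifted clear of the stand (height (world z) of drawplate above 0.045 m), for 0.1 s.
2. with the eye over the hook's tip, the drawplate presses the pusher back by 8 mm or more (value of joint pusher above 0.008 m and contact force between drawplate and bracket above 1 N and y of eye_top in the frame of bracket between -0.012 and 0.012 m and z of eye_top in the frame of bracket between 0.012 and 0.036 m), for 0.05 s.
At the end, for the whole second after the job is handed in: The drawplate hangs at rest on the bar behind the tip: eye apex 2 to 10 mm above the bar axis, within 6 mm sideways, 58 to 96 mm before the back wall, pusher kept back 6.5 mm or more, plate upright within 0.12 rad and square to the cabinet within 0.15 rad (z of eye_top in the frame of bracket between 0.002 and 0.01 m and y of eye_top in the frame of bracket between -0.006 and 0.006 m and x of eye_top in the frame of bracket between -0.096 and -0.058 m and value of joint pusher above 0.0065 m and angle between drawplate's own z axis and vertical below 0.12 rad and angle between the x axis of drawplate and the x axis of cabinet, either way round below 0.15 rad and linear speed of drawplate below 0.02 m/s and angular speed of drawplate below 0.2 rad/s); the robot touches nothing.
It fails at once if the plate or the robot touches the cabinet (over 1 N) (contact force between any of drawplate, the fingers, the arm and cabinet above 1 N).
It fails at once if the drawplate or the robot presses on the hook with more than 20 N (contact force between any of drawplate, the fingers, the arm and bracket above 20 N).
It fails at once if a bystander is moved by more than 20 mm (distance of any of plain_plate, hammer, anvil, stake_base, vial_box, packet, screwdriver, jar from where it was at the start of the episode above 0.02 m).
It also fails if it takes over 72 s, if anything falls off the work surface, if the arm or the gripper's body presses on something with over 40 N, if the wrist force passes 120 N, or if a joint passes its speed limit or range.

## Working session

There is one attempt and no reset: what is moved stays moved. The work goes in short steps, Python scripts to look and compute and a tool call to move; the robot and the scene stay as the last step left them, time stands still between calls to the robot, and variables do not carry over. Pictures are saved under pics/ and viewed, at most 10 in all, crops included, and the job is handed in when it is done.

Besides the shell and the picture viewer there is one more tool, called as name(argument=value, ...), one argument or row to a line, values as JSON. servo_tool: Moves the arm, as the interface text tells. Its arguments: {"type":"object","properties":{"increments":{"type":"array"},"grip":{"type":"number"},"force":{"type":"number"}},"required":["increments"]}

```bash
mkdir -p pics
cat > h.py <<'E'
import numpy as np, cv2
from rig import bot
from scipy.spatial.transform import Rotation as R
def shot(n,save=None):
    p=bot.camera(n)
    if save: cv2.imwrite('pics/'+save,p['img'][:,:,::-1])
    return p
def world(p,m=None):
    "per-pixel world points 480x640x3"
    d=p['depth'];K=p['K'];v,u=np.mgrid[:480,:640]
    c=np.stack([(u-K[0,2])/K[0,0]*d,(v-K[1,2])/K[1,1]*d,d],-1)
    Rm=cv2.Rodrigues(np.array(p['rvec'],float))[0]
    w=(c-np.ravel(p['tvec']))@Rm
    w[d==0]=np.nan
    return w
def c2w(p,x):
    Rm=cv2.Rodrigues(np.array(p['rvec'],float))[0]
    return Rm.T@(np.array(x)-np.ravel(p['tvec']))
def pix(p,X):
    return cv2.projectPoints(np.array(X,float).reshape(-1,3),np.array(p['rvec'],float),np.array(p['tvec'],float),p['K'],None)[0].reshape(-1,2)
E
python3 - <<'E'
from h import *
s=bot.observe();print(s)
for n in ['scene','top']:
    p=shot(n,n+'0.png')
    print(n,c2w(p,[0,0,0]).round(3),p['K'][0,0])
    for k in ['drawplate','stand','cabinet','bracket','pusher','plain_plate']:
        for r in bot.find_in(p,k)[:3]:
            w=c2w(p,r['point']);print(k,round(r['confidence'],2),w.round(3),pix(p,w).round())
E
```

```text
{'time_s': 0.0, 'joints': array([ 1.23317793e+00,  1.16507015e-01,  1.44227828e+00,  1.39197492e-06,
        1.58396747e+00, -3.77546886e-02]), 'joint_vel': array([ 1.59123969e-03,  4.50765208e-05, -2.46175289e-04,  1.29278557e-03,
       -9.95009436e-04,  2.08777722e-04]), 'tau': array([-4.43500292e-03, -7.21279120e+01, -6.22603297e+01,  7.78318732e-02,
        2.37351627e-02, -1.32110445e-04]), 'tool_pos': array([0.19930131, 0.64469827, 0.21788291]), 'ee_rot': array([ 1.49370716e-01,  9.88781094e-01, -5.69737029e-04, -1.08913897e-04]), 'wrist_force': array([ 0.22996122, -0.42897533, -0.71079706]), 'ft_torque': array([ 0.01120138,  0.01078366, -0.00943382]), 'gripper_force': 0.0, 'finger_gap': 0.09295849613074181}
scene [ 1.161 -0.435  0.906] 483.90458024312034
drawplate 0.85 [0.602 0.244 0.112] [[406. 217.]]
drawplate 0.59 [0.735 0.245 0.09 ] [[446. 255.]]
drawplate 0.44 [0.56  0.354 0.101] [[425. 194.]]
stand 0.6 [0.565 0.222 0.037] [[386. 235.]]
cabinet 0.6 [ 0.694 -0.132  0.172] [[301. 304.]]
bracket 0.7 [ 0.634 -0.104  0.153] [[295. 283.]]
pusher 0.65 [ 0.629 -0.107  0.148] [[292. 284.]]
plain_plate 0.94 [0.537 0.211 0.112] [[377. 209.]]
top [0.356 0.018 1.319] 534.6338139060402
drawplate 0.94 [0.591 0.253 0.123] [[207. 232.]]
drawplate 0.78 [0.733 0.254 0.104] [[209. 174.]]
drawplate 0.65 [0.544 0.371 0.107] [[157. 255.]]
stand 0.59 [0.558 0.228 0.033] [[225. 252.]]
stand 0.58 [0.624 0.479 0.041] [[120. 227.]]
cabinet 0.88 [ 0.626 -0.115  0.203] [[373. 206.]]
cabinet 0.31 [0.742 0.136 0.063] [[261. 175.]]
bracket 0.62 [ 0.677 -0.107  0.154] [[366. 189.]]
bracket 0.38 [ 0.369 -0.37   0.024] [[474. 325.]]
pusher 0.72 [ 0.629 -0.101  0.154] [[364. 210.]]
pusher 0.38 [0.403 0.461 0.061] [[121. 319.]]
plain_plate 0.76 [0.531 0.222 0.128] [[220. 257.]]
```

View pics/scene0.png

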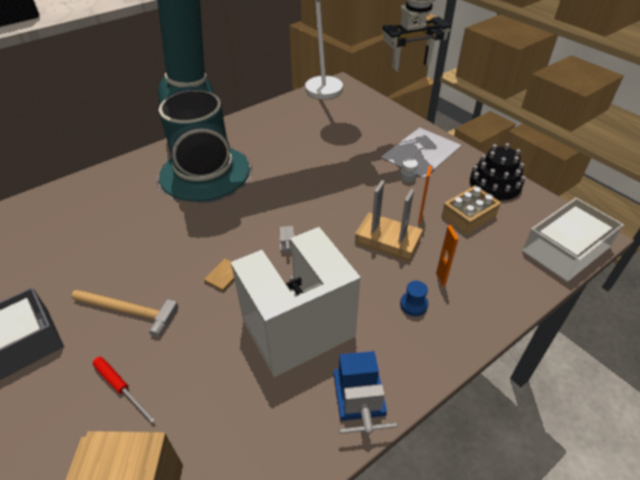

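View pics/top0.png

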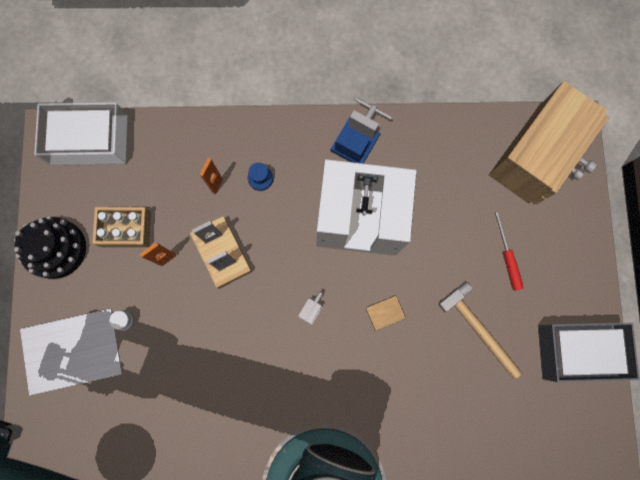

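The scene view shows four plate-shaped things: grey plates in the stand at (377,209) and (406,217), and orange ones at (446,255) and (425,194), which are out. The top view shows the cabinet at (366,207) with its slot open towards the robot. Next I'll crop the grey pair and fit the poses.

```bash
cat > fit.py <<'E'
from h import *
def rect(P):
    r=cv2.minAreaRect((P[:,:2]*1000).astype(np.float32)); return r
if __name__=='__main__':
    p=shot('scene');
    a=cv2.resize(p['img'][165:260,345:440],None,fx=5,fy=5,interpolation=3)
    t=shot('top')
    b=cv2.resize(t['img'][150:245,320:415],None,fx=5,fy=5,interpolation=3)[:,:325*1]
    cv2.imwrite('pics/crop1.png',np.hstack([a,b])[:,:800,::-1])
    w=world(t); W=world(p)
    # cabinet roof
    m=(w[...,2]>.19)&(w[...,2]<.21)&(abs(w[...,0]-.63)<.16)&(abs(w[...,1]+.11)<.16)
    print('roof',m.sum(),rect(w[m]),np.nanmedian(w[m][:,2]))
    m2=(W[...,2]>.19)&(W[...,2]<.21)&(abs(W[...,0]-.63)<.16)&(abs(W[...,1]+.11)<.16)
    print('roof scene',rect(W[m2]),np.nanmedian(W[m2][:,2]))
    for q,ww in((t,w),(p,W)):
        m=(ww[...,2]>.028)&(ww[...,2]<.044)&(abs(ww[...,0]-.56)<.13)&(abs(ww[...,1]-.23)<.1)
        m&=(q['img'][...,0].astype(int)-q['img'][...,2]>50)
        print('stand',m.sum(),rect(ww[m]),np.median(ww[m],0))
        for c in ([.597,.25],[.535,.216]):
            m=(ww[...,2]>.163)&(ww[...,2]<.182)&(np.hypot(ww[...,0]-c[0],ww[...,1]-c[1])<.035)
            print('plate top',m.sum(),rect(ww[m]),ww[m].mean(0).round(4))
E
python3 fit.py
```

```text
roof 4920 ((640.625244140625, -103.58747863769531), (200.5806884765625, 162.27142333984375), 82.06886291503906) 0.2004923459060886
roof scene ((637.5932006835938, -105.79586791992188), (201.7095184326172, 164.7989044189453), 81.97429656982422) 0.19895302337545495
stand 1525 ((560.8140258789062, 239.92636108398438), (150.49099731445312, 90.1855697631836), 26.038822174072266) [0.55847162 0.2337824  0.03673404]
plate top 97 ((594.505615234375, 256.2194519042969), (8.898780822753906, 43.819732666015625), 26.79009246826172) [0.5939 0.2559 0.1715]
plate top 91 ((527.4171142578125, 223.41348266601562), (9.033588409423828, 44.24912643432617), 25.61469268798828) [0.5272 0.2229 0.1717]
stand 1258 ((558.4620971679688, 236.7099609375), (151.0951690673828, 96.21469116210938), 25.755355834960938) [0.56351358 0.23218408 0.03454518]
plate top 60 ((593.2131958007812, 251.5500030517578), (9.015963554382324, 43.78934860229492), 26.959138870239258) [0.5942 0.2514 0.1697]
plate top 60 ((525.3156127929688, 220.06964111328125), (8.904932022094727, 44.113555908203125), 24.775054931640625) [0.5263 0.219  0.1694]
```

View pics/crop1.png

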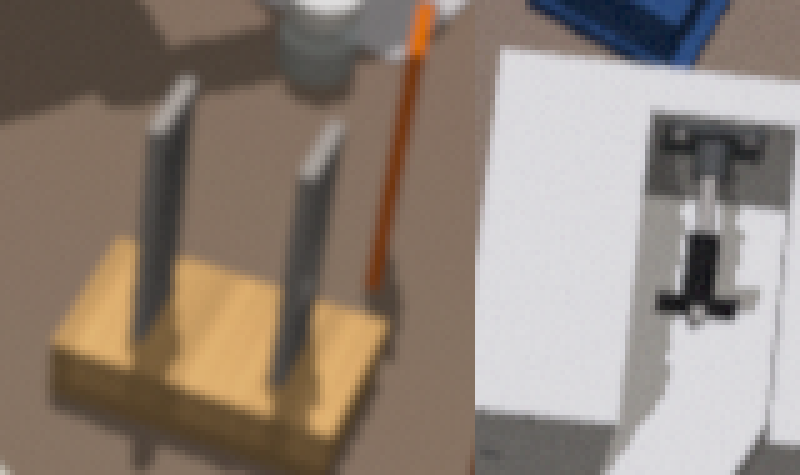

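The crop's left half shows the two grey plates. A lighter patch shows in the right-hand plate at about crop (308,240), where the eye should be, and the left-hand plate is uniform. The right half shows the bracket, bar, pusher and tip through the roof slot. I'll check the eye with rectified plate faces and measure the tip as well.

Run:
```python
from h import *
a=np.deg2rad(26);n=np.array([np.cos(a),np.sin(a),0]);l=np.array([-np.sin(a),np.cos(a),0]);z=np.array([0,0,1])
tiles=[]
for nm,sg,off in(('scene',1,0),('top',-1,0)):
    p=shot(nm)
    for c in ([.594,.2535],[.527,.2205]):
        b=np.array([c[0],c[1],0])+sg*.004*n
        X=[b+y*l+h*z for y,h in((-.022,.172),(.022,.172),(.022,.036),(-.022,.036))]
        H=cv2.getPerspectiveTransform(pix(p,X).astype(np.float32),np.float32([[0,0],[176,0],[176,544],[0,544]]))
        f=cv2.warpPerspective(p['img'],H,(176,544),flags=cv2.INTER_CUBIC)
        f=cv2.normalize(f.astype(np.float32),None,0,255,cv2.NORM_MINMAX)
        tiles+=[f.astype(np.uint8),np.zeros((544,15,3),np.uint8)]
    if nm=='top':
        w=world(p)
        al=np.deg2rad(-8);e=np.array([np.cos(al),np.sin(al)]);f=np.array([-np.sin(al),np.cos(al)])
        d=w[...,:2]-np.array([.64,-.1045]);x=d@e;y=d@f
        m=(abs(y)<.031)&(x>-.08)&(x<.08)&(w[...,2]>.12)
        for i in np.flatnonzero(m.ravel())[::1]:
            v,u=divmod(i,640); 
        vv,uu=np.nonzero(m)
        g=p['img'].mean(-1)
        for v,u in zip(vv,uu):
            if abs(y[v,u])<.012: print(v,u,(1000*np.array([x[v,u],y[v,u],w[v,u,2]])).round().astype(int),int(g[v,u]))
cv2.imwrite('pics/rect.png',np.hstack(tiles)[:,:,::-1])
```

```text
164 366 [ 80  11 199] 183
164 367 [ 80   8 200] 179
164 370 [ 80   2 202] 163
165 366 [ 75  11 206] 216
165 367 [ 77   8 201] 215
165 368 [ 78   6 199] 210
165 369 [ 77   4 201] 205
165 370 [ 77   2 202] 206
165 371 [ 76   0 206] 197
165 372 [ 78  -3 201] 190
165 373 [ 79  -5 200] 186
165 374 [ 78  -7 205] 185
165 376 [ 79 -11 202] 182
166 366 [ 75  10 200] 219
166 367 [ 76   8 196] 218
166 368 [ 75   6 200] 219
166 369 [ 76   4 198] 219
166 370 [ 75   2 201] 216
166 371 [ 76  -1 199] 217
166 372 [ 74  -2 206] 216
166 373 [ 77  -5 200] 219
166 374 [ 76  -7 203] 216
166 375 [ 77  -9 200] 215
166 376 [ 78 -12 199] 216
167 365 [ 73  12 199] 219
167 366 [ 72  10 202] 219
167 367 [ 72   8 201] 217
167 368 [ 72   6 203] 219
167 369 [ 71   4 207] 219
167 370 [ 74   1 199] 218
167 371 [ 74  -1 199] 218
167 372 [ 73  -3 203] 218
167 373 [ 74  -5 202] 219
167 374 [ 74  -7 201] 219
167 375 [ 73  -9 204] 218
167 376 [ 75 -12 200] 218
168 365 [ 70  12 201] 218
168 366 [ 70  10 200] 217
168 367 [ 70   8 202] 217
168 368 [ 70   5 202] 218
168 369 [ 71   3 200] 218
168 370 [ 69   1 206] 218
168 371 
[... 8125 characters left out ...]
3  11 140] 34
211 360 [-13   9 142] 29
211 361 [-12   7 141] 30
211 362 [-13   5 147] 49
211 363 [-17   4 161] 103
211 364 [-17   2 165] 120
211 365 [-15  -1 158] 106
211 366 [-14  -4 154] 59
211 367 [-12  -6 147] 28
211 368 [-13  -8 150] 31
211 369 [-14 -10 155] 16
212 360 [-13   8 134] 95
212 361 [-14   6 140] 78
212 362 [-18   5 156] 71
212 363 [-18   3 159] 133
212 364 [-19   1 161] 164
212 365 [-18  -1 161] 139
212 366 [-13  -5 142] 80
212 367 [-13  -7 140] 47
212 368 [-14  -9 145] 37
212 369 [-13 -11 144] 31
213 362 [-19   5 149] 114
213 363 [-20   3 157] 124
213 364 [-21   1 162] 155
213 365 [-20  -1 159] 140
213 369 [-14 -12 138] 98
214 363 [-21   2 150] 110
214 364 [-22   0 155] 123
```

View pics/rect.png

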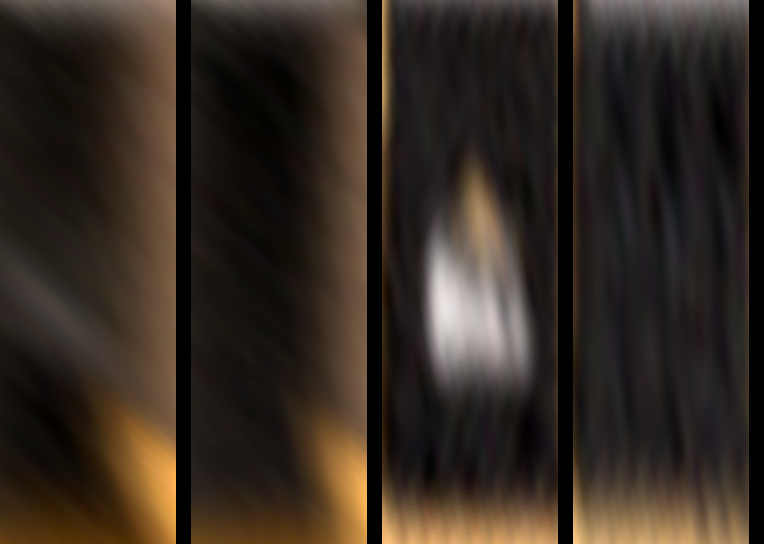

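Confirmed: the plate at (406,217) in the scene view has a house-shaped eye, and the other grey one is solid. The drawplate stands at about (0.594, 0.2535), yaw 26°. The hook tip is at about x = -0.019 in the cabinet frame. Next I'll compute the approach.

```bash
cat > inc.py <<'E'
import sys
from h import *
def inc(pos,yaw):
    "tool increment (cm, rad) to TCP pos with tool pointing straight down, tool y at yaw deg (mod 180)"
    s=bot.observe(); C=R.from_quat(s['ee_rot'])
    c=[]
    for y in (yaw,yaw+180):
        b=np.deg2rad(y); Y=np.array([np.cos(b),np.sin(b),0]);Z=np.array([0,0,-1.]);X=np.cross(Y,Z)
        T=R.from_matrix(np.stack([X,Y,Z],1)); c.append((C.inv()*T).as_rotvec())
    rv=min(c,key=np.linalg.norm)
    return s,np.r_[C.inv().apply(np.array(pos)-s['tool_pos'])*100,rv]
if __name__=='__main__':
    v=list(map(float,sys.argv[1:5]))
    s,d=inc(v[:3],v[3]); M=R.from_quat(s['ee_rot']).as_matrix()
    print('t',round(s['time_s'],2),'pos',s['tool_pos'].round(4),'yawY',np.rad2deg(np.arctan2(M[1,1],M[0,1])).round(2),'F',s['wrist_force'].round(2),'gap',s['finger_gap'].round(4),'gf',s['gripper_force'])
    print('inc',d.round(3))
E
python3 inc.py .594 .2535 .25 26
```

```text
Traceback (most recent call last):
  File "inc.py", line 15, in <module>
    print('t',round(s['time_s'],2),'pos',s['tool_pos'].round(4),'yawY',np.rad2deg(np.arctan2(M[1,1],M[0,1])).round(2),'F',s['wrist_force'].round(2),'gap',s['finger_gap'].round(4),'gf',s['gripper_force'])
                                                                                                                                                          ^^^^^^^^^^^^^^^^^^^^^
AttributeError: 'float' object has no attribute 'round'
```

```bash
sed -i "s/s\['finger_gap'\].round(4)/round(s['finger_gap'],4)/" inc.py; python3 inc.py .594 .2535 .25 26
```

```text
t 0.9 pos [0.1994 0.6449 0.2187] yawY 72.82 F [ 0.5  -0.56 -0.14] gap 0.093 gf 0.0
inc [-49.262 -25.737  -3.135  -0.     -0.      0.817]
```

servo_tool(
  increments=[-3,-1.6,-1,0,0,0.05,-6,-3.2,-2,0,0,0.1,-9,-4.8,-3,0,0,0.15,-12,-6.4,-3.1,0,0,0.2,-15,-8,-3.1,0,0,0.25,-18,-9.6,-3.1,0,0,0.3,-22,-11.5,-3.1,0,0,0.36,-25,-13,-3.1,0,0,0.42],
  grip=5,
)

```text
time_s: 1.57
tool_pos: [0.401, 0.4452, 0.2499]
ee_rot: [0.353, 0.935, 0.0, 0.0]
wrist_force: [0.8, 0.8, 0.5]
finger_gap: 0.0506
gripper_force: 0.0
```

```bash
python3 inc.py .594 .2535 .25 26
```

```text
t 1.57 pos [0.401  0.4452 0.2499] yawY 48.6 F [0.79 0.78 0.53] gap 0.0506 gf 0.0
inc [-2.7154e+01 -1.6200e+00 -8.0000e-03  0.0000e+00  0.0000e+00  3.9500e-01]
```

servo_tool(
  increments=[-4,-0.3,0,0,0,0.06,-8,-0.6,0,0,0,0.12,-12,-0.9,0,0,0,0.18,-16,-1.1,0,0,0,0.24,-20,-1.3,0,0,0,0.3,-24,-1.5,0,0,0,0.36,-26.5,-1.6,0,0,0,0.395,-27.15,-1.6,0,0,0,0.395],
  grip=5,
)

```text
time_s: 2.23
tool_pos: [0.5957, 0.2529, 0.2492]
ee_rot: [0.531, 0.847, -0.0, 0.0]
wrist_force: [0.9, -0.1, 0.9]
finger_gap: 0.05
gripper_force: 0.0
```

```bash
python3 inc.py .594 .2535 .138 26
```

```text
t 2.23 pos [0.5957 0.2529 0.2492] yawY 25.82 F [ 0.86 -0.07  0.95] gap 0.05 gf 0.0
inc [ 1.370e-01 -1.170e-01  1.112e+01 -0.000e+00  1.000e-03 -3.000e-03]
```

servo_tool(
  increments=[0.1,-0.1,2,0,0,0,0.1,-0.1,4,0,0,0,0.1,-0.1,6,0,0,0,0.1,-0.1,8,0,0,0,0.1,-0.1,9.5,0,0,0,0.1,-0.1,10.5,0,0,0,0.1,-0.1,11.1,0,0,0,0.1,-0.1,11.1,0,0,0],
  grip=5,
)

```text
time_s: 2.9
tool_pos: [0.5917, 0.2564, 0.1377]
ee_rot: [0.529, 0.849, -0.0, -0.0]
wrist_force: [-0.4, 0.2, -0.4]
finger_gap: 0.0497
gripper_force: 0.0
```

```bash
python3 inc.py .594 .2535 .138 26
python3 - <<'E'
from h import *
p=shot('scene'); a=cv2.resize(p['img'][120:250,330:490],None,fx=4,fy=4,interpolation=3)
cv2.imwrite('pics/grasp.png',a[:,:,::-1])
E
```

```text
t 2.9 pos [0.5917 0.2564 0.1377] yawY 26.15 F [-0.45  0.16 -0.38] gap 0.0497 gf 0.0
inc [-0.363  0.076 -0.026 -0.001 -0.     0.003]
```

View pics/grasp.png

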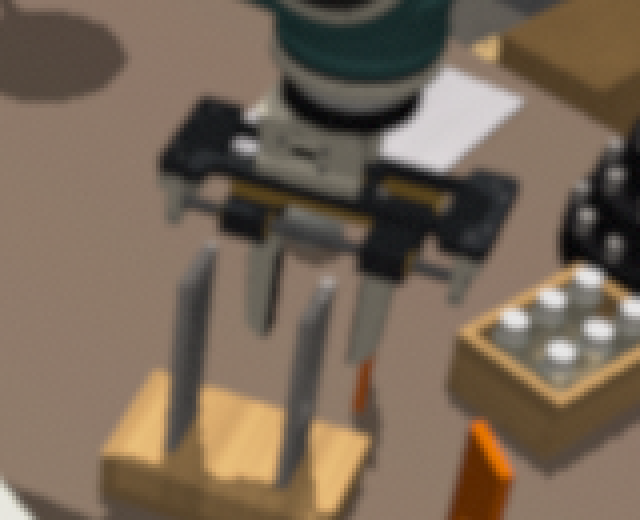

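The fingers straddle the eyed plate, with its top at crop (325,280), and are clear of the plain plate at (205,245). I'll centre and close.

servo_tool(
  increments=[-0.2,0.0,0,0,0,0,-0.3,0.0,0,0,0,0,-0.3,0.0,0,0,0,0,-0.3,0.0,0,0,0,0,-0.3,0.0,0,0,0,0,-0.3,0.0,0,0,0,0,-0.3,0.0,0,0,0,0,-0.3,0.0,0,0,0,0],
  grip=0,
  force=35,
)

```text
time_s: 3.62
tool_pos: [0.5935, 0.2537, 0.1387]
ee_rot: [0.529, 0.849, 0.0, 0.0]
wrist_force: [1.1, 1.0, -0.3]
finger_gap: 0.0079
gripper_force: 35.0
```

```bash
python3 inc.py .594 .2535 .30 26
```

```text
t 3.62 pos [0.5935 0.2537 0.1387] yawY 26.13 F [ 1.13  1.01 -0.33] gap 0.0079 gf 34.99921381473541
inc [-4.0000e-02  4.5000e-02 -1.6126e+01  0.0000e+00  0.0000e+00  2.0000e-03]
```

Gripped on an 8 mm gap, so I'll lift straight up by about 16 cm.

servo_tool(
  increments=[0,0,-1,0,0,0,0,0,-2.5,0,0,0,0,0,-4.5,0,0,0,0,0,-7,0,0,0,0,0,-10,0,0,0,0,0,-13,0,0,0,0,0,-15.5,0,0,0,0,0,-16,0,0,0],
)

```text
time_s: 4.28
tool_pos: [0.5938, 0.2538, 0.3052]
ee_rot: [0.529, 0.849, 0.003, 0.002]
wrist_force: [-0.8, -0.6, -1.2]
finger_gap: 0.0081
gripper_force: 35.0
```

```bash
python3 inc.py .50 -.085 .28 -8
```

```text
t 4.28 pos [0.5938 0.2538 0.3052] yawY 26.13 F [-0.77 -0.63 -1.25] gap 0.0081 gf 34.998804330825806
inc [-2.6282e+01 -2.3363e+01  2.3850e+00  6.0000e-03 -1.0000e-03  5.9600e-01]
```

servo_tool(
  increments=[-1.5,-1.5,0,0,0,0.04,-4,-3.7,0,0,0,0.1,-6.5,-6,0,0,0,0.16,-9,-8.2,0,0,0,0.22,-11.5,-10.5,0,0,0,0.28,-14,-12.7,0,0,0,0.34,-16.5,-15,0,0,0,0.4,-18.5,-17,0,0,0,0.45],
)

```text
time_s: 4.95
tool_pos: [0.5211, 0.0108, 0.2982]
ee_rot: [0.706, 0.708, -0.0, -0.0]
wrist_force: [-0.3, -0.3, -3.4]
finger_gap: 0.0078
gripper_force: 35.0
```

```bash
python3 inc.py .50 -.085 .28 -8
```

```text
t 4.95 pos [0.5211 0.0108 0.2982] yawY 0.14 F [-0.33 -0.35 -3.39] gap 0.0078 gf 34.99945878982544
inc [-9.578e+00 -2.132e+00  1.821e+00 -1.000e-03  0.000e+00  1.420e-01]
```

servo_tool(
  increments=[-1.5,-0.4,0.2,0,0,0.02,-3.5,-0.8,0.5,0,0,0.05,-5.5,-1.3,1,0,0,0.08,-7.5,-1.7,1.5,0,0,0.11,-9,-2.1,1.8,0,0,0.14,-9.6,-2.1,1.8,0,0,0.142,-9.6,-2.1,1.8,0,0,0.142,-9.6,-2.1,1.8,0,0,0.142],
)

```text
time_s: 5.62
tool_pos: [0.5019, -0.0832, 0.2806]
ee_rot: [0.753, 0.658, 0.0, -0.0]
wrist_force: [0.1, 0.5, -3.9]
finger_gap: 0.008
gripper_force: 35.0
```

```bash
python3 inc.py .50 -.085 .192 -8
cat > rel.py <<'E'
from h import *
# plate (held) against the cabinet, in each camera
O=np.array([.64,-.1045]); al=np.deg2rad(-8);e=np.array([np.cos(al),np.sin(al)]);f=np.array([-np.sin(al),np.cos(al)])
for nm in('scene','top'):
    p=shot(nm); w=world(p)
    m=(w[...,2]>.19)&(w[...,2]<.21)&(abs(w[...,0]-.63)<.16)&(abs(w[...,1]+.11)<.16)&(p['img'].mean(-1)>110)
    r=cv2.minAreaRect((w[m][:,:2]*1000).astype(np.float32)); print(nm,'roof',np.round(r[0],1),np.round(r[1],1),round(r[2],2))
    c=[x for x in bot.cut_out(p,'drawplate')]
    s=bot.observe()
    for x in c[:4]:
        q=w[x['mask']]; q=q[np.isfinite(q[:,0])]
        if len(q)==0: continue
        md=np.median(q,0)
        if np.hypot(*(md[:2]-s['tool_pos'][:2]))<.08:
            d=q[:,:2]-O; X,Y=d@e,d@f
            print(round(x['confidence'],2),len(q),'x',np.percentile(X,[5,50,95]).round(4),'y',np.percentile(Y,[2,50,98]).round(4),'z',np.percentile(q[:,2],[2,50,98]).round(4))
            np.save('pics/%s_pl.npy'%nm,q)
    t=s['tool_pos'][:2]-O; print('tcp local',(t@e).round(4),(t@f).round(4),s['tool_pos'][2].round(4))
    cv2.imwrite('pics/rel_%s.png'%nm,p['img'][:,:,::-1])
E
python3 rel.py
```

```text
t 5.62 pos [ 0.5019 -0.0832  0.2806] yawY -7.76 F [ 0.08  0.55 -3.94] gap 0.008 gf 34.999303221702576
inc [-2.060e-01 -1.590e-01  8.864e+00 -0.000e+00 -0.000e+00  4.000e-03]
scene roof [ 637.8 -105.4] [201.5 163.9] 81.97
0.78 1048 x [-0.3356 -0.137  -0.1346] y [-0.0201 -0.0002  0.0893] z [-0.0024  0.2166  0.3115]
tcp local -0.1397 0.0023 0.2808
top roof [ 640.3 -103.4] [199.9 161.4] 82.23
tcp local -0.1397 0.0024 0.2808
```

servo_tool(
  increments=[-0.2,-0.1,1.5,0,0,0.004,-0.2,-0.2,3.5,0,0,0.004,-0.2,-0.2,5.5,0,0,0.004,-0.2,-0.2,7,0,0,0.004,-0.2,-0.2,8,0,0,0.004,-0.2,-0.2,8.7,0,0,0.004,-0.2,-0.2,8.9,0,0,0.004,-0.2,-0.2,8.9,0,0,0.004],
)

```text
time_s: 6.48
tool_pos: [0.4997, -0.0851, 0.1918]
ee_rot: [0.755, 0.656, 0.0, -0.0]
wrist_force: [-0.5, 0.6, -3.3]
finger_gap: 0.008
gripper_force: 35.0
```

```bash
cat >> rel.py <<'E'
    d=w[...,:2]-O; X,Y=d@e,d@f; Z=w[...,2]
    tx,ty=t@e,t@f
    # plate surface near the tool, below the fingers
    m=(abs(X-tx)<.012)&(abs(Y-ty)<.04)&(Z>.08)&(Z<.16)
    if m.sum()>20: 
        print('plate face x-tcp',np.percentile(X[m]-tx,[5,50,95]).round(4),'Y-tcp',np.percentile(Y[m]-ty,[1,50,99]).round(4),m.sum())
        A=np.c_[Y[m],Z[m],np.ones(m.sum())]; print('slopes x(y),x(z)',np.linalg.lstsq(A,X[m],rcond=None)[0].round(4))
    m=(abs(X-tx)<.012)&(abs(Y-ty)<.04)&(Z>.215)&(Z<.235)
    if m.sum()>5: print('plate top: x-tcp',np.percentile(X[m]-tx,[5,50,95]).round(4),'Y-tcp',np.percentile(Y[m]-ty,[1,50,99]).round(4),'z',np.median(Z[m]).round(4),m.sum())
E
python3 rel.py; python3 inc.py .54 -.09 .192 -8
python3 -c "
import cv2
a=cv2.imread('pics/rel_scene.png');b=cv2.imread('pics/rel_top.png')
import numpy as np
cv2.imwrite('pics/v1.png',np.hstack([cv2.resize(a[180:330,200:350],(400,400),interpolation=3),cv2.resize(b[150:300,290:440],(400,400),interpolation=3)]))"
```

```text
scene roof [ 637.8 -105.4] [202.1 164.1] 81.96
0.9 572 x [-0.144  -0.1388 -0.1366] y [-0.0224  0.003   0.0215] z [0.0711 0.1535 0.2227]
tcp local -0.1414 -0.0004 0.1926
plate face x-tcp [-0.0031  0.0026  0.0048] Y-tcp [-0.0219  0.0084  0.022 ] 288
slopes x(y),x(z) [ 0.0145 -0.0139 -0.1376]
plate top: x-tcp [-0.006   0.0005  0.0046] Y-tcp [-0.0221 -0.0163 -0.0103] z 0.2221 37
top roof [ 640.9 -103.5] [200.6 161.8] 82.51
tcp local -0.1414 -0.0004 0.1925
t 6.68 pos [ 0.4999 -0.0853  0.1925] yawY -8.02 F [ 0.66 -0.68 -3.09] gap 0.0077 gf 34.99918520450592
inc [ 9.00e-02  4.04e+00  5.80e-02  1.00e-03  0.00e+00 -0.00e+00]
```

View pics/v1.png

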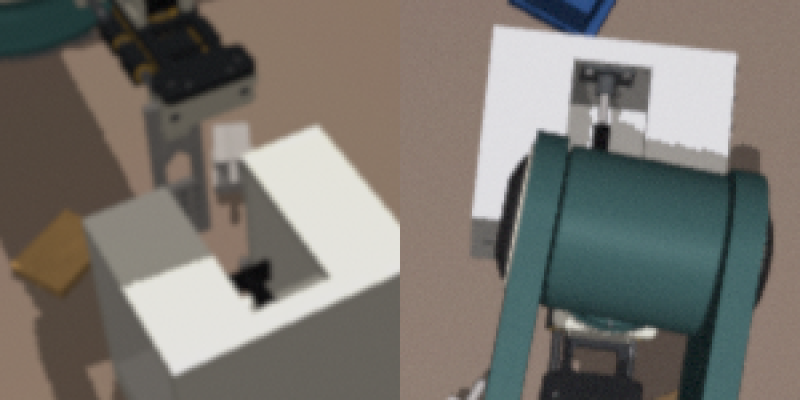

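The left half shows the plate with its eye at (178,165), upright and in line with the cabinet slot. The pusher is visible at (255,280). In the right half the arm blocks the top view of the plate. Now I'll move in level along tool +y.

servo_tool(
  increments=[0,0.5,0,0,0,0,0,1.3,0,0,0,0,0,2.2,0,0,0,0,0,3.2,0,0,0,0,0,4.2,0,0,0,0,0,5.0,0,0,0,0,0,5.5,0,0,0,0,0,5.6,0,0,0,0],
)

```text
time_s: 7.35
tool_pos: [0.5559, -0.0931, 0.1912]
ee_rot: [0.755, 0.656, -0.0, -0.0]
wrist_force: [0.4, -0.3, -3.6]
finger_gap: 0.0078
gripper_force: 35.0
```

```bash
python3 rel.py
```

```text
scene roof [ 637.1 -105.6] [201.6 163.9] 81.76
0.82 625 x [-0.206  -0.0821 -0.079 ] y [-0.034   0.0033  0.0717] z [-0.0019  0.1499  0.2233]
tcp local -0.0857 -0.0004 0.1914
plate face x-tcp [-0.0004  0.0039  0.0113] Y-tcp [-0.0165  0.0126  0.0381] 325
slopes x(y),x(z) [ 0.126  -0.0028 -0.0825]
plate top: x-tcp [-0.0098  0.0023  0.006 ] Y-tcp [-0.0222 -0.0154 -0.0103] z 0.2226 44
top roof [ 640.3 -103.4] [200.1 161.6] 82.21
tcp local -0.086 -0.0004 0.1917
```

servo_tool(
  increments=[0,0.5,0,0,0,0,0,1.2,0,0,0,0,0,2.0,0,0,0,0,0,2.8,0,0,0,0,0,3.5,0,0,0,0,0,4.2,0,0,0,0,0,4.6,0,0,0,0,0,4.6,0,0,0,0],
)

```text
time_s: 8.22
tool_pos: [0.6012, -0.0995, 0.1913]
ee_rot: [0.755, 0.656, -0.0, -0.0]
wrist_force: [-0.5, 0.4, -3.6]
finger_gap: 0.0079
gripper_force: 35.0
```

```bash
python3 rel.py
python3 - <<'E'
import cv2
a=cv2.imread('pics/rel_scene.png')
cv2.imwrite('pics/v2.png',cv2.resize(a[190:320,220:370],(720,624),interpolation=3)[:600])
E
```

```text
scene roof [ 637.5 -105.6] [201.1 164. ] 82.16
0.58 370 x [-0.0451 -0.0361 -0.0333] y [-0.0343 -0.0116  0.0407] z [-0.0016  0.1706  0.2242]
tcp local -0.0398 -0.0005 0.1914
plate face x-tcp [-0.0021  0.0035  0.0055] Y-tcp [-0.0184  0.0104  0.0207] 113
slopes x(y),x(z) [ 0.0154  0.0074 -0.038 ]
plate top: x-tcp [-0.0093  0.003   0.0089] Y-tcp [-0.0221 -0.0146 -0.0096] z 0.2223 51
top roof [641.6 -94.3] [181.5 161.1] 82.25
0.63 11 x [-0.0427 -0.0421 -0.041 ] y [-0.0157 -0.0114 -0.0062] z [0.0722 0.0809 0.0952]
tcp local -0.04 -0.0005 0.1916
plate face x-tcp [-0.0024 -0.0019  0.0005] Y-tcp [-0.0175 -0.0015  0.0253] 34
slopes x(y),x(z) [ 0.0262  0.0053 -0.042 ]
```

View pics/v2.png

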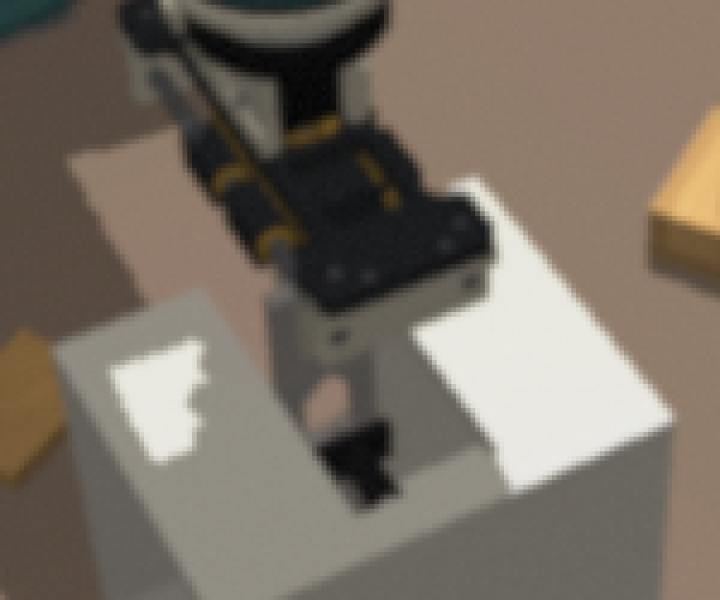

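The view shows the plate between the slot walls, its eye at (328,395), in front of the pusher at (360,460). I'll check slot centring numerically.

Run:
```python
from h import *
O=np.array([.64,-.1045]); al=np.deg2rad(-8);e=np.array([np.cos(al),np.sin(al)]);f=np.array([-np.sin(al),np.cos(al)])
p=shot('scene'); w=world(p); d=w[...,:2]-O; X,Y=d@e,d@f; Z=w[...,2]
m=(abs(Z-.199)<.004)
for x0 in (-.07,-.055,-.01,.01,.03,.045):
    k=m&(abs(X-x0)<.008); y=Y[k]; L=y[(y<-.02)&(y>-.05)];Rr=y[(y>.015)&(y<.06)]
    print(x0,len(L) and np.percentile(L,98).round(4),len(Rr) and np.percentile(Rr,2).round(4))
g=p['img'].mean(-1)
def P(x,y,z): return pix(p,np.r_[O+x*e+y*f,z])[0].round(1)
# plate left edge at z .20-.22, brightness row
for z in (.205,.215):
    for x in(-.036,): 
        a=P(x,-.035,z);b=P(x,.0,z); n=25
        print(z,[int(g[int(round(a[1]+(b[1]-a[1])*i/n)),int(round(a[0]+(b[0]-a[0])*i/n))]) for i in range(n)],'step',.035/n)
```

```text
-0.07 -0.0339 0
-0.055 -0.0345 0
-0.01 -0.0347 0.0297
0.01 -0.0339 0.0301
0.03 -0.0339 0.0303
0.045 -0.0337 0.0301
0.205 [133, 129, 126, 127, 127, 121, 121, 105, 87, 85, 76, 75, 75, 75, 75, 75, 78, 83, 83, 87, 87, 89, 89, 89, 85] step 0.0014000000000000002
0.215 [127, 126, 126, 127, 126, 126, 118, 97, 97, 79, 75, 75, 75, 75, 75, 76, 80, 80, 84, 82, 82, 80, 73, 59, 42] step 0.0014000000000000002
```

Centred within about 1 mm. I'll ease over the tip and feel for the pusher.

servo_tool(
  increments=[0,0.2,0,0,0,0,0,0.5,0,0,0,0,0,0.8,0,0,0,0,0,1.0,0,0,0,0,0,1.2,0,0,0,0,0,1.3,0,0,0,0,0,1.3,0,0,0,0,0,1.3,0,0,0,0],
)

```text
time_s: 9.13
tool_pos: [0.6134, -0.1012, 0.1916]
ee_rot: [0.755, 0.656, -0.0, -0.0]
wrist_force: [-0.5, -0.1, -3.4]
finger_gap: 0.0079
gripper_force: 35.0
```

servo_tool(
  increments=[0,0.1,0,0,0,0,0,0.2,0,0,0,0,0,0.3,0,0,0,0,0,0.3,0,0,0,0,0,0.3,0,0,0,0,0,0.3,0,0,0,0],
)

```text
time_s: 9.63
tool_pos: [0.6164, -0.1016, 0.1916]
ee_rot: [0.755, 0.656, -0.0, -0.0]
wrist_force: [-0.3, 0.4, -4.2]
finger_gap: 0.0076
gripper_force: 35.0
```

servo_tool(
  increments=[0,0.1,0,0,0,0,0,0.2,0,0,0,0,0,0.2,0,0,0,0,0,0.2,0,0,0,0,0,0.2,0,0,0,0],
)

```text
time_s: 10.05
tool_pos: [0.6184, -0.1019, 0.1916]
ee_rot: [0.755, 0.656, -0.0, -0.0]
wrist_force: [-0.6, 0.4, -3.5]
finger_gap: 0.0077
gripper_force: 35.0
```

Run:
```python
from h import *
O=np.array([.64,-.1045]); al=np.deg2rad(-8);e=np.array([np.cos(al),np.sin(al)])
for i in range(4):
    bot.camera('scene') if i else 0
    s=bot.observe(); print(((s['tool_pos'][:2]-O)@e).round(4),s['wrist_force'].round(2),s['ft_torque'].round(3))
```

```text
-0.0218 [-0.58  0.38 -3.49] [-0.027  0.1   -0.048]
-0.0218 [ 0.22  0.59 -3.05] [-0.049  0.076  0.015]
-0.0218 [-0.27 -0.7  -2.95] [-0.097  0.087  0.019]
-0.0218 [-0.72 -0.05 -3.16] [-0.004  0.082 -0.047]
```

servo_tool(
  increments=[0,0.1,0,0,0,0,0,0.1,0,0,0,0,0,0.1,0,0,0,0],
)

```text
time_s: 10.45
tool_pos: [0.6194, -0.102, 0.1916]
ee_rot: [0.755, 0.656, -0.0, -0.0]
wrist_force: [-0.1, -0.2, -4.1]
finger_gap: 0.0075
gripper_force: 35.0
```

servo_tool(
  increments=[0,0.1,0,0,0,0,0,0.1,0,0,0,0,0,0.1,0,0,0,0],
)

```text
time_s: 10.7
tool_pos: [0.6204, -0.1022, 0.1916]
ee_rot: [0.755, 0.656, 0.0, -0.0]
wrist_force: [0.9, -0.1, -3.2]
finger_gap: 0.0079
gripper_force: 35.0
```

servo_tool(
  increments=[0,0.1,0,0,0,0,0,0.1,0,0,0,0,0,0.1,0,0,0,0],
)

```text
time_s: 10.95
tool_pos: [0.6212, -0.1024, 0.1916]
ee_rot: [0.755, 0.656, -0.0, -0.0]
wrist_force: [-1.9, -0.0, -2.3]
finger_gap: 0.0076
gripper_force: 35.0
```

servo_tool(
  increments=[0,0.1,0,0,0,0,0,0.1,0,0,0,0,0,0.1,0,0,0,0],
)

```text
time_s: 11.2
tool_pos: [0.6223, -0.1025, 0.1916]
ee_rot: [0.755, 0.656, -0.0, -0.0]
wrist_force: [-2.7, 0.0, -2.4]
finger_gap: 0.0078
gripper_force: 35.0
```

servo_tool(
  increments=[0,0.1,0,0,0,0,0,0.1,0,0,0,0,0,0.1,0,0,0,0],
)

```text
time_s: 11.45
tool_pos: [0.6234, -0.1026, 0.1917]
ee_rot: [0.755, 0.656, -0.0, 0.0]
wrist_force: [-3.3, 0.3, -2.2]
finger_gap: 0.0077
gripper_force: 35.0
```

servo_tool(
  increments=[0,0.1,0,0,0,0,0,0.1,0,0,0,0,0,0.1,0,0,0,0],
)

```text
time_s: 11.7
tool_pos: [0.6244, -0.1027, 0.1916]
ee_rot: [0.755, 0.656, 0.0, -0.0]
wrist_force: [-3.1, 0.1, -1.2]
finger_gap: 0.0073
gripper_force: 35.0
```

Contact came at x ≈ 0.6208. I'll press on to about 9.8 mm of travel.

servo_tool(
  increments=[0,0.1,0,0,0,0,0,0.2,0,0,0,0,0,0.3,0,0,0,0,0,0.4,0,0,0,0,0,0.4,0,0,0,0],
)

```text
time_s: 12.12
tool_pos: [0.6284, -0.1033, 0.1916]
ee_rot: [0.755, 0.656, -0.0, -0.0]
wrist_force: [-3.9, 1.1, -2.8]
finger_gap: 0.0081
gripper_force: 35.0
```

servo_tool(
  increments=[0,0.1,0,0,0,0,0,0.2,0,0,0,0,0,0.2,0,0,0,0,0,0.2,0,0,0,0],
)

```text
time_s: 12.45
tool_pos: [0.6303, -0.1036, 0.1916]
ee_rot: [0.755, 0.656, 0.0, -0.0]
wrist_force: [-4.4, 0.8, -2.2]
finger_gap: 0.0077
gripper_force: 35.0
```

```bash
python3 rel.py | sed -n 2,6p;  python3 - <<'E'
from h import *
for i in range(4):
    bot.camera('scene') if i else 0
    s=bot.observe(); print(s['tool_pos'].round(4),s['wrist_force'].round(2),s['ft_torque'].round(3))
a=cv2.imread('pics/rel_scene.png')
cv2.imwrite('pics/v3.png',cv2.resize(a[240:310,260:350],(720,560),interpolation=3))
E
```

```text
0.68 234 x [-0.0129 -0.007  -0.0054] y [-0.0225 -0.015   0.0209] z [0.1515 0.1831 0.2246]
tcp local -0.0098 -0.0004 0.1916
plate face x-tcp [-0.0035  0.006   0.0098] Y-tcp [-0.0176  0.0005  0.0216] 177
slopes x(y),x(z) [-0.0236  0.042  -0.0106]
plate top: x-tcp [-0.0084  0.0012  0.0077] Y-tcp [-0.0221 -0.0149 -0.0095] z 0.2224 54
[ 0.6302 -0.1036  0.1916] [-3.96  0.25 -3.19] [0.105 0.981 0.117]
[ 0.6302 -0.1036  0.1916] [-3.87  0.87 -2.79] [0.086 1.018 0.061]
[ 0.6302 -0.1036  0.1916] [-4.17  1.54 -3.01] [0.122 1.058 0.062]
[ 0.6302 -0.1036  0.1916] [-4.29 -0.34 -3.04] [0.131 0.963 0.038]
```

View pics/v3.png

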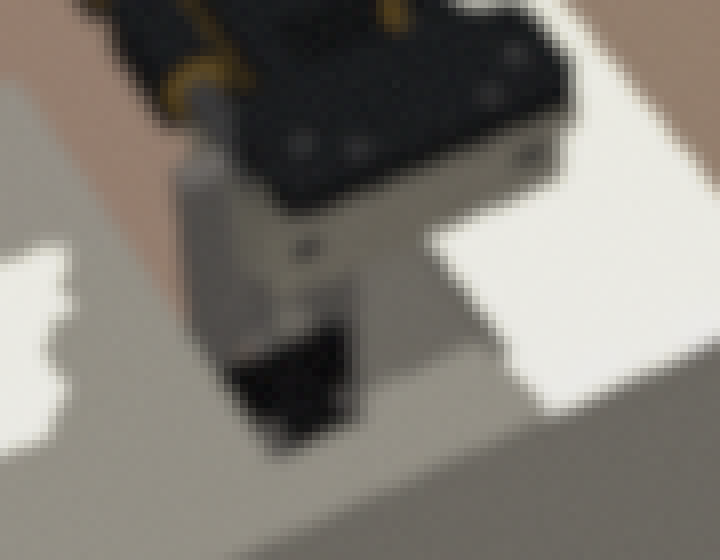

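The plate is against the pusher, with the tip just visible through the eye at (295,315). The force of about 4.3 N matches roughly 9.5 mm of travel. I'll lower it behind the tip.

servo_tool(
  increments=[0,0.04,0.1,0,0,0,0,0.04,0.25,0,0,0,0,0.04,0.4,0,0,0,0,0.04,0.5,0,0,0,0,0.04,0.5,0,0,0],
)

```text
time_s: 13.22
tool_pos: [0.6306, -0.1037, 0.1862]
ee_rot: [0.755, 0.656, -0.0, -0.0]
wrist_force: [-4.2, 1.2, -5.1]
finger_gap: 0.0078
gripper_force: 35.0
```

servo_tool(
  increments=[0,0,0.1,0,0,0,0,0,0.25,0,0,0,0,0,0.4,0,0,0,0,0,0.4,0,0,0],
)

```text
time_s: 13.55
tool_pos: [0.6306, -0.1036, 0.1823]
ee_rot: [0.755, 0.656, -0.0, -0.0]
wrist_force: [-4.7, 0.2, -3.9]
finger_gap: 0.008
gripper_force: 35.0
```

servo_tool(
  increments=[0,0,0.1,0,0,0,0,0,0.2,0,0,0,0,0,0.3,0,0,0,0,0,0.3,0,0,0],
)

```text
time_s: 13.88
tool_pos: [0.6306, -0.1037, 0.1794]
ee_rot: [0.755, 0.656, -0.0, -0.0]
wrist_force: [-3.8, 1.2, -3.1]
finger_gap: 0.0081
gripper_force: 35.0
```

servo_tool(
  increments=[0,0,0.1,0,0,0,0,0,0.2,0,0,0,0,0,0.3,0,0,0,0,0,0.3,0,0,0],
)

```text
time_s: 14.22
tool_pos: [0.6306, -0.1037, 0.1764]
ee_rot: [0.755, 0.656, -0.0, -0.0]
wrist_force: [-3.3, 0.9, -2.5]
finger_gap: 0.0078
gripper_force: 35.0
```

servo_tool(
  increments=[0,0,0.1,0,0,0,0,0,0.2,0,0,0,0,0,0.2,0,0,0,0,0,0.2,0,0,0],
)

```text
time_s: 14.55
tool_pos: [0.6306, -0.1037, 0.1744]
ee_rot: [0.755, 0.656, -0.0, -0.0]
wrist_force: [-4.4, 0.5, -4.1]
finger_gap: 0.0079
gripper_force: 35.0
```

servo_tool(
  increments=[0,0,0.1,0,0,0,0,0,0.15,0,0,0,0,0,0.15,0,0,0,0,0,0.15,0,0,0],
)

```text
time_s: 14.88
tool_pos: [0.6307, -0.1036, 0.1731]
ee_rot: [0.755, 0.656, -0.0, -0.0]
wrist_force: [-3.9, 0.9, -2.7]
finger_gap: 0.0079
gripper_force: 35.0
```

Run:
```python
from h import *
for i in range(4):
    bot.camera('scene') if i else 0
    s=bot.observe(); print(s['tool_pos'].round(4),s['wrist_force'].round(2),s['ft_torque'].round(3))
```

```text
[ 0.6307 -0.1036  0.1731] [-3.86  0.89 -2.68] [0.05  0.941 0.098]
[ 0.6306 -0.1037  0.173 ] [-4.66  1.09 -2.87] [0.136 0.913 0.085]
[ 0.6307 -0.1037  0.1731] [-3.96  1.07 -3.  ] [0.093 0.957 0.093]
[ 0.6306 -0.1036  0.173 ] [-3.92  0.66 -2.88] [0.069 0.956 0.022]
```

servo_tool(
  increments=[0,0,0.05,0,0,0,0,0,0.1,0,0,0,0,0,0.1,0,0,0],
)

```text
time_s: 15.28
tool_pos: [0.6308, -0.1037, 0.1726]
ee_rot: [0.755, 0.656, 0.0, 0.0]
wrist_force: [-4.9, 0.7, 1.3]
finger_gap: 0.0078
gripper_force: 35.0
```

servo_tool(
  increments=[0,0,0.05,0,0,0,0,0,0.07,0,0,0,0,0,0.07,0,0,0],
)

```text
time_s: 15.53
tool_pos: [0.6308, -0.1038, 0.1723]
ee_rot: [0.755, 0.656, 0.0, 0.0]
wrist_force: [-6.9, -0.5, 4.4]
finger_gap: 0.0077
gripper_force: 35.0
```

servo_tool(
  increments=[0,0,0.05,0,0,0,0,0,0.05,0,0,0,0,0,0.05,0,0,0],
)

```text
time_s: 15.78
tool_pos: [0.6309, -0.1039, 0.1721]
ee_rot: [0.755, 0.656, 0.0, 0.001]
wrist_force: [-5.8, 0.1, 6.1]
finger_gap: 0.0074
gripper_force: 35.0
```

Seated on the bar: the upward force has risen. I'll relieve the pressure, ease back towards the tip, then release gently.

servo_tool(
  increments=[0,0,-0.04,0,0,0,0,-0.05,-0.06,0,0,0,0,-0.1,-0.06,0,0,0,0,-0.12,-0.06,0,0,0,0,-0.12,-0.06,0,0,0],
)

```text
time_s: 16.2
tool_pos: [0.6298, -0.1038, 0.1721]
ee_rot: [0.755, 0.656, 0.0, 0.001]
wrist_force: [-0.5, -3.4, 4.3]
finger_gap: 0.0074
gripper_force: 35.0
```

servo_tool(
  increments=[0,0,0,0,0,0,0,0,0,0,0,0,0,0,0,0,0,0,0,0,0,0,0,0],
  force=3,
)

```text
time_s: 16.53
tool_pos: [0.6295, -0.1033, 0.1717]
ee_rot: [0.755, 0.656, 0.0, -0.0]
wrist_force: [-3.4, 0.6, 6.1]
finger_gap: 0.0085
gripper_force: 3.0
```

```bash
python3 rel.py | sed -n 1,6p
python3 - <<'E'
from h import *
for i in range(3):
    bot.camera('scene') if i else 0
    s=bot.observe(); print(s['tool_pos'].round(4),s['wrist_force'].round(2),s['ft_torque'].round(3))
a=cv2.imread('pics/rel_scene.png')
cv2.imwrite('pics/v4.png',cv2.resize(a[240:310,260:350],(720,560),interpolation=3))
E
```

```text
scene roof [ 637.5 -105.5] [201.5 164.5] 82.02
0.56 168 x [-0.015  -0.0077 -0.0013] y [-0.0335 -0.0157  0.0296] z [0.0009 0.1812 0.2064]
tcp local -0.0106 -0.0003 0.1716
plate face x-tcp [0.0007 0.0067 0.0105] Y-tcp [-0.0182 -0.0036  0.0215] 131
slopes x(y),x(z) [ 0.0462  0.1397 -0.0244]
top roof [642.4 -92.5] [177.9 161.5] 82.31
[ 0.6295 -0.1034  0.1716] [-1.89  1.1   5.56] [0.044 0.543 0.008]
[ 0.6295 -0.1034  0.1716] [-1.66  0.15  5.07] [0.13  0.529 0.006]
[ 0.6295 -0.1034  0.1716] [-3.28  1.28  5.32] [ 0.035  0.556 -0.007]
```

View pics/v4.png

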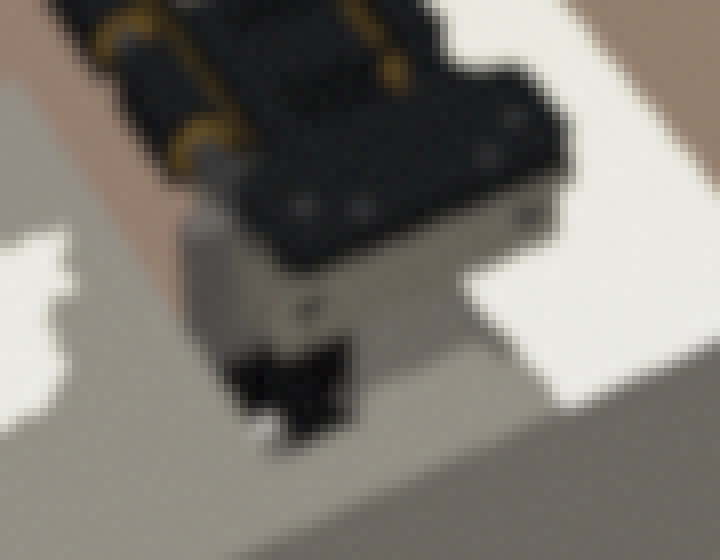

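The plate sits low behind the tip, with the pusher held back. I'll relieve the remaining downward push and open.

servo_tool(
  increments=[0,0,-0.05,0,0,0,0,0,-0.1,0,0,0,0,0,-0.1,0,0,0,0,0,-0.1,0,0,0],
)

```text
time_s: 17.17
tool_pos: [0.6292, -0.1034, 0.1718]
ee_rot: [0.755, 0.656, -0.0, -0.0]
wrist_force: [-2.5, 0.1, -4.3]
finger_gap: 0.0081
gripper_force: 3.0
```

servo_tool(
  increments=[0,0,0,0,0,0,0,0,0,0,0,0,0,0,0,0,0,0,0,0,0,0,0,0,0,0,0,0,0,0,0,0,0,0,0,0],
  grip=2.4,
)

```text
time_s: 17.67
tool_pos: [0.6295, -0.1035, 0.1727]
ee_rot: [0.755, 0.656, 0.0, 0.0]
wrist_force: [-0.0, -0.4, -0.1]
finger_gap: 0.0241
gripper_force: 0.0
```

```bash
python3 rel.py | sed -n 1,6p; python3 inc.py .6295 -.1034 .30 -8
python3 - <<'E'
import cv2
a=cv2.imread('pics/rel_scene.png')
cv2.imwrite('pics/v5.png',cv2.resize(a[240:310,260:350],(720,560),interpolation=3))
E
```

```text
scene roof [ 637.8 -105.6] [201.8 163.8] 82.41
0.45 162 x [-0.0135 -0.0083 -0.0058] y [-0.0232 -0.0151  0.019 ] z [0.1129 0.1837 0.206 ]
tcp local -0.0105 -0.0005 0.1726
plate face x-tcp [-0.0011  0.0064  0.0101] Y-tcp [-0.0183 -0.0032  0.0201] 131
slopes x(y),x(z) [ 0.0595  0.1354 -0.0243]
top roof [641.9 -92.9] [178.6 161.7] 82.23
t 17.87 pos [ 0.6295 -0.1035  0.1726] yawY -8.02 F [ 0.79 -0.69  0.57] gap 0.0241 gf 0.0
inc [ 1.1000e-02  1.0000e-03 -1.2739e+01  0.0000e+00  0.0000e+00 -0.0000e+00]
```

Released with zero force on the tool, so I'll retreat straight up.

servo_tool(
  increments=[0,0,-0.5,0,0,0,0,0,-1.5,0,0,0,0,0,-3,0,0,0,0,0,-5,0,0,0,0,0,-8,0,0,0,0,0,-11,0,0,0,0,0,-13,0,0,0,0,0,-13,0,0,0],
)

```text
time_s: 18.53
tool_pos: [0.6303, -0.1036, 0.3097]
ee_rot: [0.755, 0.656, 0.002, 0.003]
wrist_force: [-0.6, -0.3, 0.6]
finger_gap: 0.0242
gripper_force: 0.0
```

servo_tool(
  increments=[0,-2,0,0,0,0,0,-5,0,0,0,0,0,-8,0,0,0,0,0,-11,0,0,0,0,0,-14,0,0,0,0,0,-17,0,0,0,0,0,-20,0,0,0,0,0,-20,0,0,0,0],
)

```text
time_s: 19.2
tool_pos: [0.4281, -0.075, 0.3048]
ee_rot: [0.755, 0.656, 0.001, 0.001]
wrist_force: [-1.4, 0.7, 1.5]
finger_gap: 0.0241
gripper_force: 0.0
```

Run:
```python
from h import *
O=np.array([.64,-.1045]); al=np.deg2rad(-8);e=np.array([np.cos(al),np.sin(al)]);f=np.array([-np.sin(al),np.cos(al)])
im=[]
for nm,c in(('scene',(235,315,255,355)),('top',(150,250,310,425))):
    p=shot(nm); w=world(p); d=w[...,:2]-O; X,Y=d@e,d@f; Z=w[...,2]
    m=(abs(X+.01)<.03)&(abs(Y)<.028)&(Z>.197)&(Z<.215)
    if m.sum()>5: print(nm,m.sum(),'top edge x',np.median(X[m]).round(4),'y',np.percentile(Y[m],[2,98]).round(4),'z',np.median(Z[m]).round(4),np.polyfit(Y[m],X[m],1).round(4))
    a=p['img'][c[0]:c[1],c[2]:c[3],::-1]; im.append(cv2.resize(a,(400,int(400*a.shape[0]/a.shape[1])),interpolation=3)[:310])
h=min(i.shape[0] for i in im)
cv2.imwrite('pics/v6.png',np.hstack([i[:h] for i in im]))
print(bot.observe()['time_s'])
```

```text
scene 124 top edge x -0.0092 y [-0.0218  0.0208] z 0.2033 [-0.0005 -0.0102]
top 92 top edge x -0.0103 y [-0.0178  0.0236] z 0.2048 [-0.0051 -0.0101]
19.3
```

View pics/v6.png

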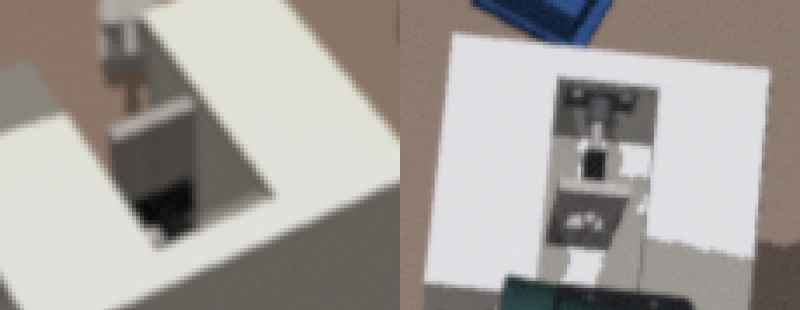

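The left half shows the plate upright and square in the slot in front of the pusher. The right half shows it behind the tip, which is visible through the eye at (585,220). Its top edge at 0.204 matches fully down, so I'm handing in.

```bash
python3 -c "
from rig import bot
print(bot.close_job())"
```

```text
the job is handed in; nothing more can be done
None
```

The drawplate hangs fully down on the bar, square and upright between the tip and the pusher; the gripper has let go and backed away, and the job was handed in at about 19 s (no verdict came back).

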